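# Clear the jam and load the vial magazine

## Robot

A 6-joint arm with a two-finger parallel gripper is mounted at the origin on a cart in front of the work surface, level with it; the furniture and walls round the work are solid. World frame = base frame: x ahead of the robot, y to its left, z up, the work surface at z = 0. Lengths are in m, angles in degrees, forces in N, time in s.
With the tool pointing down it reaches from about 0.35 to 0.875 m from the base axis. Payload 4.2 kg.
Tool frame: the origin (TCP) lies midway between the tips of the shut fingers; the grasp point (between the pads) lies 19 mm behind it (r.pinch_z is the distance from the TCP to the grasp point, in m); z points along the fingers, y is the line along which they close (so a half turn about z gives the same grasp; the last joint's range is limited). The gripper opens to 87 mm and grips with 3 to 60 N. Pads are 19 mm wide; open, the fingers measure 117 mm over their backs; the gripper's body (75 mm by 190 mm) begins 51 mm behind the grasp point.
Start: joints at [-54.798, 22.042, 0.453, 0, -68.411, -14.817], TCP at [0.218, -0.586, 0.223] pointing down, gripper open.
Joint ranges: [-179.83, 179.83], [-69.29, 118.12], [-61.27, 80.66], [-181.25, 117.63], [-171.15, -9.14], [-177.46, 177.46]. Speed limits (degrees/s): [159.86, 159.86, 180, 180, 180, 180].

## Interface

Orientations are given as a 3x3 rotation matrix whose columns are the frame's x, y, z axes.
In Python, from station import r, imaging, models gives the robot as it stands. The module is installed in compiled form; this text tells all that it offers.
- The arm moves only by the tool apply_moves, never from a script. Its argument "moves" is a list of rows, each a list of 2 entries, a list of its own where there are three numbers: the shift along the tool's x, y, z in m, then the turn about the tool's z in degrees. A call has 1 to 5 rows; each row shifts and turns the commanded pose from where the row before left it, along the tool's axes as they then stand; what a row does not reach is not made up. A row lasts 1/12 s, in which the tool goes at most 41.7 mm and 7.16 degrees, less where a joint would pass 70% of its speed; a pose out of reach is approached as far as the arm can. A call is refused whole if a number of a shift passes 0.0417 or a number of a turn 7.16, either way. A call with a gripper value outside its range is refused whole. "hand" is the finger opening in m, from 0 to 0.087, set as the call begins (left out, the last holds). The fingers move at their own pace and stop on an object; the grip force is fixed at half the most. Time passes only in rows, so rows that do not move let the fingers close. It gives the time, the measured TCP pose, the force, the opening and the grip force at its end, in the units of the state.
- r.sense(): the state, without advancing time (a new reading comes with each control period).
- imaging.capture(name): name is "scene" or "top" or "wrist"; returns a dict with "frame" (480x640x3 uint8, blue, green, red), "intrinsics" (3x3 intrinsics, pixels), "dist" ([k1, k2, p1, p2, k3] as OpenCV has them; the pictures are not rectified), "eye" and "orientation" of the camera in the world. Camera axes: x right, y down, z forward; pixel columns grow to the right and rows downward; lengths in m; the calibration is good to about 2 mm. A picture is of the moment at which its call begins. There is no depth.
- r.finish_job(): hands the job in; it is judged then, once.
Trained networks look in a picture, given as the dict that the camera call returned (one of the last four; its "shot" number tells which), for a name from the list of things; names that differ only in an ending like _2 or _b are one class to them, and where a whole thing is asked for, a point or a joint stands for the part that bears it (a point fixed in the world has none). Each returns a list of dicts, best first, with "confidence" (0 to 1); they miss things now and then, are a little off and sometimes report something else, mostly with a low value. They report only what shows in the picture. A call takes as long as a camera call. They do not tell look-alikes from the thing itself.
- models.cut_out(picture, target): "region" (480x640 bool, what is visible of it) and "extent" ([left, top, width, height] as shares, 0 to 1, of the picture: columns of its width, rows of its height, round what is visible of it).
- models.place_of(picture, target): "at" ([column, row] as shares, 0 to 1, of the picture: columns of its width, rows of its height: a listed point, or the origin of a listed thing).
The state is a dict: "time_s": time; "joints": joint angles; "joint_velocities": joint speeds; "effort": joint torques, N m; "tcp_pos": TCP position; "ee_rot": TCP orientation; "wrist_force": force on the tool from outside, world axes, zero at the start; "moment": the same for the moment, N m; "gripper_width": opening from 0.0 (shut) to 1.0 (fully open); "gripper_force": force on a finger pad.
Only numpy, scipy, OpenCV 4.12 (cv2) and the standard library are available. Lean on these libraries where they do the work, as an engineer would, in place of code of your own. Each camera call takes 0.05 s, during which the arm holds its last target. There are 200 camera calls.

## Task

A tube with too wide a cap has jammed at the mouth of the sloping vial magazine: nudge it back up the chute until its tail is clear of the see-through magazine tube, then lift it out and lay it in the glass dish. Then sweep the three vials one after another sideways off the loading shelf into the chute so that they slide down and lie end to end in the magazine, and push the keeper bolt fully across above them. Leave the small flask standing where it is.

Things in the scene. Friction and masses are not known exactly. Their poses are not given: they have to be found in the camera images.
- rail: fixed aluminium rail of the magazine with an open-topped channel, 465 mm long, sloping 18 degrees. Origin: channel floor, mid-width, at the face of the bottom stop. x runs up the slope along the channel, z normal to its floor, y sideways to the loading shelf (robot side). "Rail" mm below are in this frame. Channel walls: 22 apart, 12 high, 4 thick, x 0 to 245. Three loaded vials fill x 0 to 231
- mouth (a point): mouth of the magazine tube: rail x 222, y 0, z 0 (on the channel floor). Below it (x 0 to 222) the channel has clear walls and a clear roof, 22 wide and 23 high inside, 36 wide and 28 high outside
- grip_bay (a point): rail x 338, y 0, z 0, on the channel floor. From rail x 312 to 366 the channel is 33 wide with sides only 4 thick and 6 high, so a part there can be gripped across; between x 245 and 310 a funnel with walls 12 high, 38 apart at its top, narrows it to 22
- shelf_edge (a point): middle of the shelf's edge over the channel: rail x 410, y 16.5, z 10. The shelf is flat at rail z 10, y 16.5 to 116, between lips at x 362 to 368 and 453 to 457 (tops at z 24), with 1.5 mm ridges along x at y 24, 54, 84, 113. Channel beside it: 33 wide, backstop 34 high beyond. A vial swept over the edge slides down by itself; sweep slowly: it must be gone before the next drops
- wide_tube: jammed part: white tube 15 mm in diameter, 68 long, then a black cap 30 in diameter, 18 long; 86 mm, 30 g. Origin: centre of the foot (bare end), z to the cap. Starts foot down-slope at rail x 210, 12 mm under the clear roof that holds it down, cap stuck in the funnel. Rubbery: stays where left on the slope
- wide_tube_mid (a point): middle of the wide-capped tube on its axis, 43 mm from its foot. The cap's shoulder (68 mm from the foot, at rail x 278 at the start) stands 7.5 mm above the bare tube: a fingertip over the bare tube, about 24 mm off the channel floor, can push it up the slope; 50 mm brings the cap to the grip bay
- dish: round glass dish, loose, 122 mm across outside, about 108 inside, rim 18 high, floor 3 thick. Origin: centre of its underside
- vial_1: capped sample vial, body 18 mm, white cap 20 mm in diameter (the last 11 mm), 77 mm long, 14 g. Origin: centre of its foot (bare end); z runs from foot to cap. Starts lying on the loading shelf, foot against the lower lip, z along the rail's x; nearest the channel. Rolls and slides easily.
- vial_2: capped sample vial, body 18 mm, white cap 20 mm in diameter (the last 11 mm), 77 mm long, 14 g. Origin: centre of its foot (bare end); z runs from foot to cap. Starts lying on the loading shelf, foot against the lower lip, z along the rail's x; the middle one. Rolls and slides easily.
- vial_3: capped sample vial, body 18 mm, white cap 20 mm in diameter (the last 11 mm), 77 mm long, 14 g. Origin: centre of its foot (bare end); z runs from foot to cap. Starts lying on the loading shelf, foot against the lower lip, z along the rail's x; farthest from the channel, about rail y 98. Rolls and slides easily.
- keeper (a joint): how far the keeper bolt has slid (m): about 0 open, 0.045 fully across. It slides to the rail's -y at rail x 240 and stays where left (about 1 N moves it). Bolt 10 wide, 12.5 to 20.5 mm off the channel floor; tip at rail y 36 open, -9 closed. It crosses only when all three vials are down
- keeper_knob (a point): top centre of the keeper bolt's upright black knob, 14 mm in diameter, 26 tall; foot 20.5 and top 46.5 mm off the channel floor; at rail y 81 open, 36 closed
- flask: small stoppered glass flask, 55 mm in diameter, 71 mm tall, standing behind the magazine; origin centre of its underside; not to be disturbed
Things that resemble listed ones, but are neither listed nor needed, are in the scene too. What is shaped like the vial_2 but blue or turquoise is not meant.

How it is judged (in metres and radians):
On the way, in this order (a step that is already met when the one before it is completed fails the run):
1. the wide-capped tube is pushed back up, still lying in the chute, until its foot is clear of the see-through magazine tube (x of wide_tube in the frame of rail above 0.225 m and z of wide_tube in the frame of rail below 0.022 m and y of wide_tube in the frame of rail between -0.012 and 0.012 m), for 0.1 s.
2. the wide-capped tube lies in the glass dish, let go (horizontal distance between wide_tube_mid and dish below 0.035 m and z of wide_tube_mid in the frame of dish below 0.05 m and angle between dish's own z axis and vertical below 0.1 rad and linear speed of wide_tube below 0.03 m/s and contact force between the fingers and wide_tube below 0.1 N), for 0.2 s.
3. all three vials lie end to end in the magazine (x of vial_1 in the frame of rail between -0.006 and 0.163 m and y of vial_1 in the frame of rail between -0.01 and 0.01 m and z of vial_1 in the frame of rail between 0 and 0.02 m and x of vial_2 in the frame of rail between -0.006 and 0.163 m and y of vial_2 in the frame of rail between -0.01 and 0.01 m and z of vial_2 in the frame of rail between 0 and 0.02 m and x of vial_3 in the frame of rail between -0.006 and 0.163 m and y of vial_3 in the frame of rail between -0.01 and 0.01 m and z of vial_3 in the frame of rail between 0 and 0.02 m), for 0.2 s.
At the end, for the whole second after the job is handed in: The three vials rest end to end in the magazine channel (every foot below rail x 163 mm, within 10 mm of its middle line), the keeper bolt is across by over 39 of its 45 mm, and the wide-capped tube rests in the upright dish, its middle within 35 mm of the dish's centre (all of step 3 and horizontal distance between wide_tube_mid and dish below 0.035 m and z of wide_tube_mid in the frame of dish below 0.05 m and angle between dish's own z axis and vertical below 0.1 rad and value of joint keeper above 0.039 m and linear speed of each of vial_1, vial_2, vial_3, wide_tube below 0.02 m/s); the robot touches nothing.
It fails at once if the flask is knocked over or moved more than 30 mm (distance of flask from where it was at the start of the episode above 0.03 m or angle between flask's own z axis and vertical above 0.5 rad).
It also fails if it takes over 72 s, if anything falls off the work surface, if the arm or the gripper's body presses on something with over 40 N, if the wrist force passes 120 N, or if a joint passes its speed limit or range.

## Working session

There is one attempt and no reset: what is moved stays moved. The work goes in short steps, Python scripts to look and compute and a tool call to move; the robot and the scene stay as the last step left them, time stands still between calls to the robot, and variables do not carry over. Pictures are saved under pics/ and viewed, at most 10 in all, crops included, and the job is handed in when it is done.

Besides the shell and the picture viewer there is one more tool, called after "Emit:" by a JSON object that holds its "name" and its "arguments", one argument or row to a line. apply_moves: Moves the arm, as the interface text tells. Its arguments: {"type":"object","properties":{"moves":{"type":"array"},"hand":{"type":"number"}},"required":["moves"]}

```bash
mkdir -p pics
cat > h.py <<'E'
import numpy as np, cv2
from station import r, imaging, models
def ray(p,uv):
    q=cv2.undistortPoints(np.array([[uv]],float),np.array(p["intrinsics"]),np.array(p["dist"]))[0,0]
    d=np.array(p["orientation"])@np.array([q[0],q[1],1]); return np.array(p["eye"]),d/np.linalg.norm(d)
def tri(rs):
    A=np.zeros((3,3));b=np.zeros(3)
    for o,d in rs:
        M=np.eye(3)-np.outer(d,d);A+=M;b+=M@o
    x=np.linalg.solve(A,b); return x,[np.linalg.norm((np.eye(3)-np.outer(d,d))@(x-o)) for o,d in rs]
def proj(p,X):
    R=np.array(p["orientation"]).T; 
    return cv2.projectPoints(np.atleast_2d(np.array(X,float)),cv2.Rodrigues(R)[0],-R@np.array(p["eye"]),np.array(p["intrinsics"]),np.array(p["dist"]))[0][:,0]
def px(a): return np.array(a)*[640,480]
E
python3 - <<'E'
from h import *
P={}
for n in("scene","top","wrist"):
    p=imaging.capture(n);P[n]=p;cv2.imwrite(f"pics/{n}0.png",p["frame"])
    print(n,np.round(p["eye"],3).tolist(),np.round(p["orientation"],3).tolist())
    for t in("rail","mouth","grip_bay","shelf_edge","wide_tube","wide_tube_mid","dish","vial_1","keeper_knob","flask"):
        print(' ',t,[(px(d["at"]).round(1).tolist(),round(d["confidence"],2)) for d in models.place_of(p,t)][:6])
print(r.sense(),r.pinch_z)
E
```

```text
scene [-0.335, 0.755, 0.677] [[-0.647, -0.338, 0.683], [-0.762, 0.279, -0.584], [0.007, -0.899, -0.438]]
  rail [([365.0, 222.6], 0.75)]
  mouth [([317.2, 228.2], 0.88)]
  grip_bay [([286.5, 227.5], 0.96)]
  shelf_edge [([268.5, 230.3], 0.92), ([317.4, 229.0], 0.73)]
  wide_tube [([319.3, 222.9], 0.66)]
  wide_tube_mid [([309.5, 224.7], 0.53)]
  dish [([185.5, 345.1], 0.85), ([311.0, 226.4], 0.38)]
  vial_1 [([378.1, 276.1], 0.86), ([291.3, 226.4], 0.56), ([313.8, 233.8], 0.53), ([293.7, 360.9], 0.52), ([301.3, 228.9], 0.47)]
  keeper_knob [([340.0, 221.0], 0.49)]
  flask [([238.3, 257.5], 0.55)]
top [0.41, 0.054, 1.187] [[-0.013, -0.993, 0.12], [-1.0, 0.015, 0.01], [-0.012, -0.12, -0.993]]
  rail [([452.8, 201.8], 0.93)]
  mouth [([360.5, 211.8], 0.64)]
  grip_bay [([307.9, 224.1], 0.87)]
  shelf_edge [([273.2, 241.5], 0.71), ([299.2, 261.2], 0.31)]
  wide_tube []
  wide_tube_mid [([351.2, 217.8], 0.57)]
  dish [([180.4, 258.9], 0.67)]
  vial_1 [([306.8, 275.0], 0.91), ([388.6, 288.6], 0.76), ([300.3, 262.4], 0.63), ([297.1, 244.1], 0.58), ([238.6, 342.1], 0.51)]
  keeper_knob [([37
[... 414 characters left out ...]
, -1.48186336e+01]), 'joint_velocities': array([-0.00211147, -0.02888414,  0.06388738, -0.04153895,  0.17713085,
        0.05185288]), 'effort': array([-2.88244837e-04, -3.90454209e+01,  1.87609345e+01,  4.22421142e+00,
        1.53729535e-02, -3.08163146e-05]), 'tcp_pos': array([ 0.21774482, -0.5858373 ,  0.22254467]), 'ee_rot': array([[-9.37373411e-01, -3.48326123e-01,  6.65524571e-06],
       [-3.48326123e-01,  9.37373411e-01, -2.35987622e-05],
       [ 1.98161497e-06, -2.44390482e-05, -1.00000000e+00]]), 'wrist_force': array([-0.06016467,  1.04778843,  0.78647345]), 'moment': array([-0.03667986,  0.03026288,  0.01058938]), 'gripper_force': 0.0, 'gripper_width': 1.0011135703329133} 0.0187
```

View pictures.

View pics/top0.png

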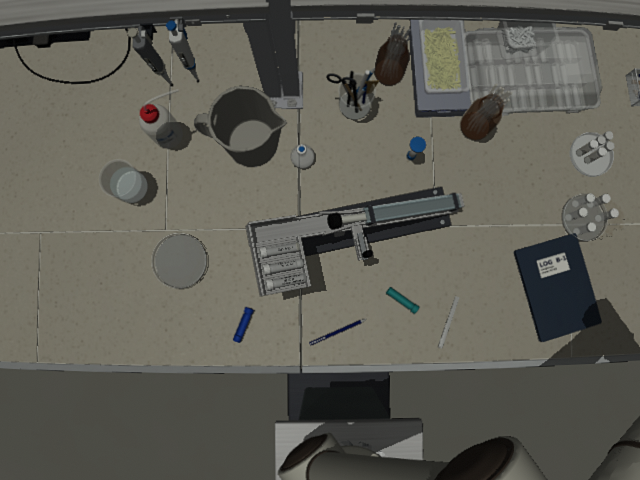

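View pics/scene0.png

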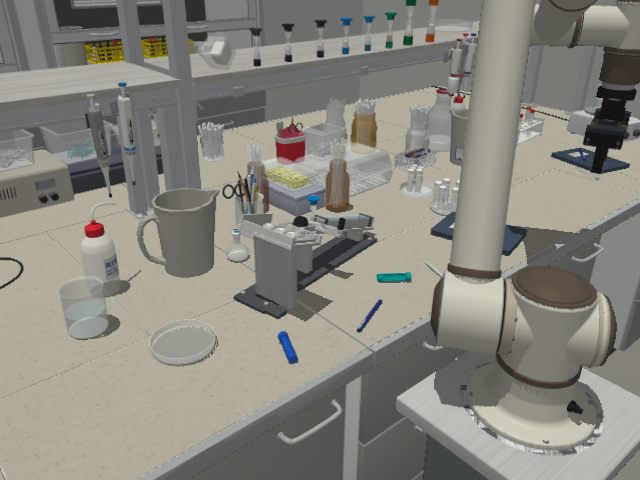

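```bash
cat >> h.py <<'E'
from scipy.optimize import least_squares
PT=dict(rail=(0,0,0),mouth=(222,0,0),grip_bay=(338,0,0),shelf_edge=(410,16.5,10),keeper_knob=(240,81,46.5))
def frame(v):
    x,y,z,a=v; s,c=np.sin(np.radians(18)),np.cos(np.radians(18)); u=np.array([np.cos(a),np.sin(a),0])
    X=c*u+[0,0,s]; Y=np.array([-u[1],u[0],0]); return np.column_stack([X,Y,np.cross(X,Y)]),np.array([x,y,z])
def w(v,p): R,t=frame(v); return t+np.atleast_2d(p)/1000@R.T
def fit(obs,v0):  # obs: (pic,name,uv,weight)
    f=lambda v:np.concatenate([(proj(p,w(v,PT[n]))[0]-uv)*k for p,n,uv,k in obs])
    s=least_squares(f,v0,loss="soft_l1",f_scale=3,x_scale=[.1,.1,.1,.3]); return s.x,f(s.x).reshape(-1,2)
E
python3 - <<'E'
from h import *
A=imaging.capture("scene");B=imaging.capture("top")
S=dict(rail=(365,222.6),mouth=(317.2,228.2),grip_bay=(286.5,227.5),shelf_edge=(268.5,230.3),keeper_knob=(340,221))
T=dict(rail=(452.8,201.8),mouth=(360.5,211.8),grip_bay=(307.9,224.1),shelf_edge=(273.2,241.5),keeper_knob=(370.7,251.1))
for n in S: print(n,tri([ray(A,S[n]),ray(B,T[n])]))
obs=[(A,n,S[n],1) for n in S]+[(B,n,T[n],1) for n in T]
v,e=fit(obs,[.52,-.2,.04,1.8]);print(v,np.degrees(v[3]),e.round(1).tolist())
np.save("v.npy",v)
for n,a,b in(("dish",(185.5,345.1),(180.4,258.9)),("flask",(238.3,257.5),(303.8,160.2))): print(n,tri([ray(A,a),ray(B,b)]))
E
```

```text
rail (array([ 0.616793  , -0.23327685,  0.03564206]), [np.float64(0.0019255350570429861), np.float64(0.0019255350570428788)])
mouth (array([ 0.58424485, -0.03234211,  0.09373766]), [np.float64(0.0073459573833175125), np.float64(0.007345957383317673)])
grip_bay (array([0.55619299, 0.07577312, 0.13896971]), [np.float64(0.004432762079663437), np.float64(0.0044327620796633955)])
shelf_edge (array([0.52242668, 0.14358993, 0.16556381]), [np.float64(0.001098583143719401), np.float64(0.0010985831437193977)])
keeper_knob (array([ 0.50529743, -0.04119491,  0.13750128]), [np.float64(0.000684323702586326), np.float64(0.0006843237025862284)])
[ 0.62159745 -0.23515024  0.02842585  1.77196375] 101.52604409974569 [[-1.6, 1.7], [-3.1, -0.3], [-3.8, 2.7], [-1.0, -1.0], [2.4, -3.0], [0.6, -1.0], [0.9, 4.5], [-0.3, 1.3], [2.1, -2.6], [0.5, 2.3]]
dish (array([ 0.50326697,  0.36230088, -0.00169097]), [np.float64(0.004340184525533997), np.float64(0.004340184525534036)])
flask (array([ 0.72420486,  0.09046179, -0.00090844]), [np.float64(0.0004709461301538534), np.float64(0.00047094613015405087)])
```

Emit:
{"name": "apply_moves", "arguments": {
  "moves": [
    [[-0.0262,0.0215,-0.005],0],
    [[-0.0262,0.0215,-0.005],0],
    [[-0.0262,0.0215,-0.005],0],
    [[-0.0262,0.0215,-0.005],0],
    [[-0.0262,0.0215,-0.005],0]
  ],
  "hand": 0.0
}}

```text
time_s: 2.17
tcp_pos: [0.3035, -0.4381, 0.2478]
ee_rot: [[-0.938, -0.348, 0.0], [-0.348, 0.938, -0.0], [-0.0, -0.0, -1.0]]
wrist_force: [0.9, -0.3, -0.3]
gripper_width: 0.705
gripper_force: 0.0
```

Emit:
{"name": "apply_moves", "arguments": {
  "moves": [
    [[-0.0262,0.0215,-0.005],0],
    [[-0.0262,0.0215,-0.005],0],
    [[-0.0262,0.0215,-0.005],0],
    [[-0.0262,0.0215,-0.005],0],
    [[-0.0262,0.0215,-0.005],0]
  ]
}}

```text
time_s: 2.58
tcp_pos: [0.3889, -0.2915, 0.2731]
ee_rot: [[-0.937, -0.348, 0.001], [-0.348, 0.937, -0.0], [-0.001, -0.0, -1.0]]
wrist_force: [0.5, -0.3, -1.2]
gripper_width: 0.325
gripper_force: 0.0
```

Emit:
{"name": "apply_moves", "arguments": {
  "moves": [
    [[-0.0262,0.0215,-0.005],0],
    [[-0.0262,0.0215,-0.005],0],
    [[-0.0262,0.0215,-0.005],0],
    [[-0.0262,0.0215,-0.005],0],
    [[-0.0262,0.0215,-0.005],0]
  ]
}}

```text
time_s: 3.0
tcp_pos: [0.4743, -0.145, 0.2982]
ee_rot: [[-0.937, -0.349, 0.001], [-0.349, 0.937, 0.0], [-0.001, -0.0, -1.0]]
wrist_force: [0.6, -0.6, -1.2]
gripper_width: 0.02
gripper_force: 0.0
```

Emit:
{"name": "apply_moves", "arguments": {
  "moves": [
    [[-0.0262,0.0215,-0.005],0],
    [[-0.0262,0.0215,-0.005],0],
    [[-0.0262,0.0215,-0.005],0],
    [[-0.0262,0.0215,-0.005],0],
    [[-0.0262,0.0215,-0.005],0]
  ]
}}

```text
time_s: 3.42
tcp_pos: [0.5596, 0.0014, 0.3231]
ee_rot: [[-0.937, -0.349, 0.001], [-0.349, 0.937, 0.0], [-0.001, -0.0, -1.0]]
wrist_force: [0.7, -1.0, 0.3]
gripper_width: 0.005
gripper_force: 0.0
```

Emit:
{"name": "apply_moves", "arguments": {
  "moves": [
    [[0,0,0],-6.76],
    [[0,0,0],-6.76],
    [[0,0,0],-6.76],
    [[0,0,0],-6.76]
  ]
}}

```text
time_s: 3.75
tcp_pos: [0.5592, 0.0002, 0.3225]
ee_rot: [[-0.672, -0.741, -0.0], [-0.741, 0.672, -0.0], [0.0, 0.0, -1.0]]
wrist_force: [-0.5, 0.4, 0.6]
gripper_width: 0.008
gripper_force: 0.0
```

Emit:
{"name": "apply_moves", "arguments": {
  "moves": [
    [[0,0,0],-6.76],
    [[0,0,0],-6.76],
    [[0,0,0],-6.76],
    [[0,0,0],-6.76]
  ]
}}

```text
time_s: 4.08
tcp_pos: [0.5591, -0.0002, 0.3226]
ee_rot: [[-0.262, -0.965, 0.0], [-0.965, 0.262, 0.0], [-0.0, -0.0, -1.0]]
wrist_force: [-0.4, 0.3, 0.2]
gripper_width: 0.005
gripper_force: 0.0
```

Emit:
{"name": "apply_moves", "arguments": {
  "moves": [
    [[0,0,0],-6.76],
    [[0,0,0],-6.76],
    [[0,0,0],-6.76],
    [[0,0,0],-6.76]
  ]
}}

```text
time_s: 4.42
tcp_pos: [0.5591, -0.0002, 0.3226]
ee_rot: [[0.205, -0.979, 0.0], [-0.979, -0.205, 0.0], [-0.0, -0.0, -1.0]]
wrist_force: [-0.4, -0.2, 1.2]
gripper_width: 0.007
gripper_force: 0.0
```

Sign right. Wrist look.

Run:
```python
from h import *
print(r.sense()["joints"].round(1))
p=imaging.capture("wrist");cv2.imwrite("pics/w1.png",p["frame"]);v=np.load("v.npy")
for t in list(PT)+["wide_tube","wide_tube_mid","vial_1"]:
    print(t,[(px(d["at"]).round(1).tolist(),round(d["confidence"],2)) for d in models.place_of(p,t)][:6], proj(p,w(v,PT[t]))[0].round(0).tolist() if t in PT else "")
```

```text
[ 16.6  12.5   1.1   0.  -78.6  -4.7]
rail [([317.3, 370.5], 0.19)] [302.0, -19.0]
mouth [([303.5, 187.7], 0.8)] [301.0, 183.0]
grip_bay [([298.8, 297.5], 0.7)] [300.0, 297.0]
shelf_edge [([320.6, 371.7], 0.72)] [316.0, 370.0]
keeper_knob [([389.1, 194.9], 0.78)] [388.0, 193.0]
wide_tube [([307.5, 169.8], 0.81)] 
wide_tube_mid [([302.1, 209.8], 0.73)] 
vial_1 [([429.0, 153.6], 0.75)]
```

View pics/w1.png

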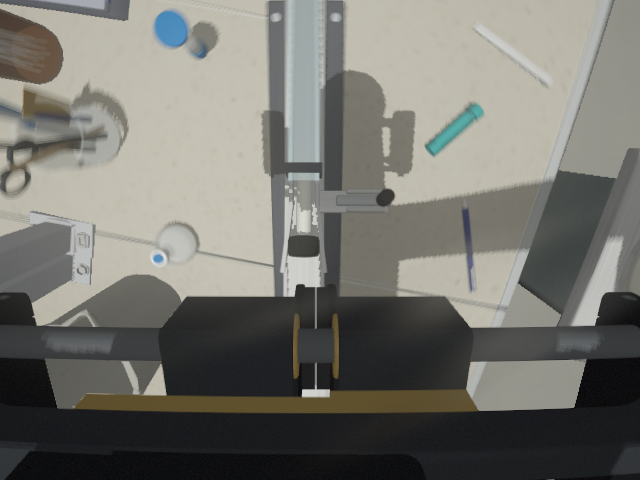

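Emit:
{"name": "apply_moves", "arguments": {
  "moves": [
    [[-0.035,0,0],0],
    [[-0.035,0,0],0],
    [[-0.035,0,0],0],
    [[-0.035,0,0],0],
    [[0,0,0],0]
  ]
}}

```text
time_s: 5.28
tcp_pos: [0.5304, 0.1414, 0.3224]
ee_rot: [[0.204, -0.979, 0.0], [-0.979, -0.204, 0.001], [-0.001, -0.0, -1.0]]
wrist_force: [0.3, -0.8, -0.6]
gripper_width: 0.002
gripper_force: 0.0
```

Run:
```python
from h import *
S=dict(rail=(365,222.6),mouth=(317.2,228.2),grip_bay=(286.5,227.5),shelf_edge=(268.5,230.3),keeper_knob=(340,221))
T=dict(rail=(452.8,201.8),mouth=(360.5,211.8),grip_bay=(307.9,224.1),shelf_edge=(273.2,241.5),keeper_knob=(370.7,251.1))
W=dict(mouth=(303.5,187.7),grip_bay=(298.8,297.5),shelf_edge=(320.6,371.7),keeper_knob=(389.1,194.9))
A=imaging.capture("scene");B=imaging.capture("top");C=imaging.capture("wrist");cv2.imwrite("pics/w2.png",C["frame"])
# first wrist pose: same orientation, shifted by the known tcp move
d=r.sense()["tcp_pos"]-np.array([.5591,-.0002,.3226]);C1=dict(C);C1["eye"]=np.array(C["eye"])-d
obs=[(A,n,S[n],1) for n in S]+[(B,n,T[n],1) for n in T]+[(C1,n,W[n],.7) for n in W]
N={}
for t in list(PT)+["wide_tube","wide_tube_mid","vial_1","dish"]:
    q=[(px(x["at"]).round(1).tolist(),round(x["confidence"],2)) for x in models.place_of(C,t)][:5];print(t,q)
    if t in PT and q and q[0][1]>.5: obs.append((C,t,q[0][0],.7))
v,e=fit(obs,np.load("v.npy"));print(v,np.degrees(v[3]));np.save("v.npy",v)
for o,x in zip(obs,e): print(o[1],x.round(1))
print([ (proj(C,w(v,PT[n]))[0]).round(0).tolist() for n in PT])
f=B["frame"].copy()
cv2.imwrite("pics/t2.png",cv2.resize(f[180:310,200:480],None,fx=2.8,fy=2.8,interpolation=cv2.INTER_CUBIC))
```

```text
rail []
mouth [([301.9, 36.8], 0.66)]
grip_bay [([301.1, 156.2], 0.71)]
shelf_edge [([318.5, 235.4], 0.8)]
keeper_knob [([395.5, 23.0], 0.93)]
wide_tube [([303.1, 16.5], 0.91), ([303.0, 61.4], 0.62)]
wide_tube_mid [([300.7, 58.0], 0.77)]
vial_1 [([346.2, 182.2], 0.86), ([437.5, 24.8], 0.7), ([381.2, 183.9], 0.67), ([320.6, 236.9], 0.67), ([411.1, 186.0], 0.57)]
dish []
[ 0.62089901 -0.23304259  0.02948945  1.77620246] 101.7689044168377
rail [-2.   1.6]
mouth [-3.3 -0.3]
grip_bay [-3.9  2.8]
shelf_edge [-1.  -0.9]
keeper_knob [ 2.4 -3.1]
rail [-0.2 -0.7]
mouth [-0.   5.2]
grip_bay [-1.2  2.3]
shelf_edge [ 1.1 -1.4]
keeper_knob [-0.2  3.1]
mouth [-1.4 -2.1]
grip_bay [2.  0.4]
shelf_edge [-1.8  0.3]
keeper_knob [ 0.2 -0.5]
mouth [-1.  -0.9]
grip_bay [-0.5  0.2]
shelf_edge [ 0.2 -0.8]
keeper_knob [1.5 0.2]
[[301.0, -163.0], [301.0, 35.0], [300.0, 156.0], [319.0, 234.0], [398.0, 23.0]]
```

View pics/w2.png

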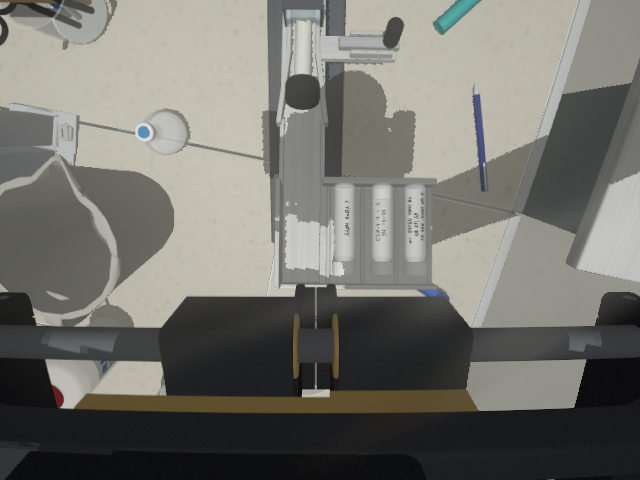

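```bash
cat >> h.py <<'E'
def go(P):  # world target -> tool shift
    s=r.sense(); return (np.array(s["ee_rot"]).T@(np.array(P)-s["tcp_pos"])).round(4).tolist()
E
python3 - <<'E'
from h import *
v=np.load("v.npy");s=r.sense();print(s["time_s"])
for n,q in dict(pre=(255,0,80),push0=(255,0,27.5),push1=(318,0,27.5),grip=(338,0,9),sweep=(395,125,14)).items(): print(n,w(v,q)[0].round(4),go(w(v,q)[0]))
# vial axis y on the shelf from last view, plane rail z=19.5
R,t=frame(v); C=imaging.capture("wrist")
for uv in((346.2,182.2),(381.2,183.9),(411.1,186)):
    o,d=ray(C,uv); o=R.T@(o-t);d=R.T@d; print((o+d*(.019-o[2])/d[2]).round(4))
o,d=ray(C,(303,92)); o=R.T@(o-t);d=R.T@d; print("cap top",(o+d*(.030-o[2])/d[2]).round(4))
E
```

```text
5.8833
pre [ 0.5765 -0.0198  0.1844] [0.1621, -0.0133, 0.1382]
push0 [ 0.5732 -0.0039  0.1344] [0.1459, -0.0132, 0.1881]
push1 [0.5609 0.0547 0.1539] [0.086, -0.0128, 0.1686]
grip [0.5559 0.0789 0.1425] [0.0612, -0.0127, 0.1801]
sweep [0.4228 0.105  0.1649] [0.0093, 0.1126, 0.1577]
[0.3641 0.0402 0.019 ]
[0.3657 0.0704 0.019 ]
[0.3676 0.0963 0.019 ]
cap top [0.2891 0.0036 0.03  ]
```

Emit:
{"name": "apply_moves", "arguments": {
  "moves": [
    [[0.0365,-0.0033,0],0],
    [[0.0365,-0.0033,0],0],
    [[0.0365,-0.0033,0],0],
    [[0.0365,-0.0033,0.02],0],
    [[0,0,0.03],0]
  ]
}}

```text
time_s: 6.35
tcp_pos: [0.5762, -0.0081, 0.2751]
ee_rot: [[0.194, -0.981, 0.008], [-0.981, -0.194, -0.0], [0.002, -0.008, -1.0]]
wrist_force: [1.2, 1.2, 0.1]
gripper_width: 0.007
gripper_force: 0.0
```

Emit:
{"name": "apply_moves", "arguments": {
  "moves": [
    [[0,0,0.035],0],
    [[0,0,0.035],0],
    [[0,0,0.03],0],
    [[0,0,0.02],0],
    [[0,0,0.01],0]
  ]
}}

```text
time_s: 6.77
tcp_pos: [0.5713, -0.004, 0.1392]
ee_rot: [[0.199, -0.98, -0.006], [-0.98, -0.199, -0.001], [-0.0, 0.006, -1.0]]
wrist_force: [-0.2, 0.1, -0.5]
gripper_width: 0.006
gripper_force: 0.0
```

Emit:
{"name": "apply_moves", "arguments": {
  "moves": [
    [[0,0,0.008],0],
    [[0,0,0],0],
    [[0,0,0],0]
  ]
}}

```text
time_s: 7.02
tcp_pos: [0.5741, -0.0033, 0.1356]
ee_rot: [[0.2, -0.98, 0.002], [-0.98, -0.2, 0.0], [0.0, -0.002, -1.0]]
wrist_force: [0.1, -0.3, 0.0]
gripper_width: 0.003
gripper_force: 0.0
```

Emit:
{"name": "apply_moves", "arguments": {
  "moves": [
    [[-0.006,0,-0.002],0],
    [[-0.006,0,-0.002],0],
    [[-0.005,0,-0.0016],0],
    [[-0.005,0,-0.0016],0],
    [[-0.005,0,-0.0016],0]
  ]
}}

```text
time_s: 7.43
tcp_pos: [0.5681, 0.0237, 0.1444]
ee_rot: [[0.2, -0.98, 0.002], [-0.98, -0.2, 0.0], [0.0, -0.002, -1.0]]
wrist_force: [0.6, -0.1, 0.2]
gripper_width: 0.006
gripper_force: 0.4
```

Emit:
{"name": "apply_moves", "arguments": {
  "moves": [
    [[-0.005,0,-0.0016],0],
    [[-0.005,0,-0.0016],0],
    [[-0.005,0,-0.0016],0],
    [[-0.005,0,-0.0016],0],
    [[-0.005,0,-0.0016],0]
  ]
}}

```text
time_s: 7.85
tcp_pos: [0.5628, 0.048, 0.1516]
ee_rot: [[0.2, -0.98, 0.0], [-0.98, -0.2, -0.0], [0.0, -0.0, -1.0]]
wrist_force: [0.3, -1.8, 0.7]
gripper_width: 0.007
gripper_force: 0.4
```

Run:
```python
from h import *
v=np.load("v.npy");R,t=frame(v); C=imaging.capture("wrist");s=r.sense();print((R.T@(s["tcp_pos"]-t)*1000).round(1),s["wrist_force"].round(1))
cv2.imwrite("pics/w3.png",C["frame"])
for n,z in(("wide_tube",.0125),("wide_tube_mid",.015)):
    for x in models.place_of(C,n):
        o,d=ray(C,px(x["at"])); o=R.T@(o-t);d=R.T@d; print(n,(o+d*(z-o[2])/d[2]).round(4),x["confidence"])
```

```text
[311.4  -0.7  27.5] [-0.1  0.1  0.8]
wide_tube [0.2554 0.0046 0.0125] 0.87
wide_tube_mid [0.2978 0.0019 0.015 ] 0.93
```

View pics/w3.png

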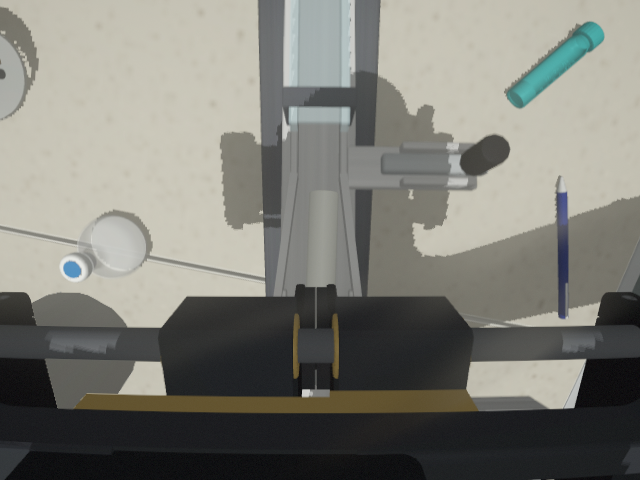

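Emit:
{"name": "apply_moves", "arguments": {
  "moves": [
    [[-0.005,0,-0.0016],0],
    [[0,0,0],0],
    [[0,0,0],0]
  ]
}}

```text
time_s: 8.25
tcp_pos: [0.5617, 0.0526, 0.1528]
ee_rot: [[0.2, -0.98, -0.0], [-0.98, -0.2, 0.0], [-0.0, 0.0, -1.0]]
wrist_force: [0.4, -0.4, 0.3]
gripper_width: 0.002
gripper_force: 0.0
```

Emit:
{"name": "apply_moves", "arguments": {
  "moves": [
    [[0.003,0,-0.005],0],
    [[0,0,-0.015],0],
    [[0,0,-0.018],0],
    [[-0.014,0.0005,0],0],
    [[-0.0136,0.0005,0],0]
  ],
  "hand": 0.056
}}

```text
time_s: 8.67
tcp_pos: [0.5566, 0.0764, 0.1924]
ee_rot: [[0.198, -0.98, 0.003], [-0.98, -0.198, 0.001], [-0.001, -0.003, -1.0]]
wrist_force: [-0.3, -0.2, 0.2]
gripper_width: 0.298
gripper_force: 0.0
```

Emit:
{"name": "apply_moves", "arguments": {
  "moves": [
    [[0,0,0],0],
    [[0,0,0],0],
    [[0,0,0],0],
    [[0,0,0],0],
    [[0,0,0.005],0]
  ]
}}

```text
time_s: 9.08
tcp_pos: [0.5566, 0.0762, 0.1865]
ee_rot: [[0.199, -0.98, 0.001], [-0.98, -0.199, 0.0], [0.0, -0.002, -1.0]]
wrist_force: [-0.6, 0.4, 0.3]
gripper_width: 0.619
gripper_force: 0.0
```

Run:
```python
from h import *
v=np.load("v.npy");R,t=frame(v); s=r.sense();print((R.T@(s["tcp_pos"]-t)*1000).round(1),s["wrist_force"].round(1),s["gripper_width"],go(w(v,(337,0.5,11))[0]))
for c in("wrist","top"):
  C=imaging.capture(c)
  for n,z in(("wide_tube",.0125),("wide_tube_mid",.015)):
    for x in models.place_of(C,n):
        o,d=ray(C,px(x["at"])); o=R.T@(o-t);d=R.T@d; print(c,n,(o+d*(z-o[2])/d[2]).round(4),x["confidence"])
```

```text
[ 3.489e+02 -1.000e-01  5.170e+01] [-0.6  0.4  0.3] 0.6185545847388323 [-0.0013, 0.0007, 0.0424]
wrist wide_tube [0.2641 0.006  0.0125] 0.62
wrist wide_tube [0.2277 0.0026 0.0125] 0.45
wrist wide_tube_mid [0.3047 0.0048 0.015 ] 0.72
top wide_tube [ 0.2635 -0.      0.0125] 0.55
top wide_tube [ 0.227  -0.0012  0.0125] 0.31
top wide_tube_mid [0.3043 0.0023 0.015 ] 0.59
```

Emit:
{"name": "apply_moves", "arguments": {
  "moves": [
    [[-0.002,0.001,0.012],0],
    [[0,0,0.012],0],
    [[0,0,0.01],0],
    [[0,0,0.008],0],
    [[0,0,0],0]
  ]
}}

```text
time_s: 9.8
tcp_pos: [0.5535, 0.0777, 0.1421]
ee_rot: [[0.199, -0.98, -0.004], [-0.98, -0.199, -0.001], [0.0, 0.004, -1.0]]
wrist_force: [0.6, 0.0, -0.4]
gripper_width: 0.643
gripper_force: 0.0
```

Emit:
{"name": "apply_moves", "arguments": {
  "moves": [
    [[0,0,0],0],
    [[0,0,0],0],
    [[0,0,0],0],
    [[0,0,0],0],
    [[0,0,0],0]
  ],
  "hand": 0.02
}}

```text
time_s: 10.22
tcp_pos: [0.5548, 0.0782, 0.1445]
ee_rot: [[0.2, -0.98, 0.001], [-0.98, -0.2, 0.0], [-0.0, -0.001, -1.0]]
wrist_force: [-1.1, -0.2, 0.4]
gripper_width: 0.354
gripper_force: 0.1
```

Emit:
{"name": "apply_moves", "arguments": {
  "moves": [
    [[0,0,0],0]
  ]
}}

```text
time_s: 10.3
tcp_pos: [0.5548, 0.0782, 0.1444]
ee_rot: [[0.2, -0.98, 0.001], [-0.98, -0.2, 0.0], [-0.0, -0.001, -1.0]]
wrist_force: [-0.1, 0.1, 1.6]
gripper_width: 0.323
gripper_force: 29.9
```

Emit:
{"name": "apply_moves", "arguments": {
  "moves": [
    [[0,0,-0.01],0],
    [[0,0,-0.02],0],
    [[0,0,-0.035],0],
    [[0,0,-0.035],0],
    [[0,0,0],0]
  ]
}}

```text
time_s: 10.72
tcp_pos: [0.5587, 0.0788, 0.2529]
ee_rot: [[0.201, -0.979, 0.016], [-0.98, -0.201, 0.003], [0.0, -0.016, -1.0]]
wrist_force: [0.6, 0.2, 0.5]
gripper_width: 0.326
gripper_force: 29.9
```

Run:
```python
from h import *
def rz(p,uv,z):
    o,d=ray(p,uv); return (o+d*(z-o[2])/d[2]).round(4)
s=r.sense();print(s["gripper_width"],s["gripper_force"],s["tcp_pos"])
for c in("top","scene"):
  C=imaging.capture(c)
  x=models.place_of(C,"dish")[0];print(c,rz(C,px(x["at"]),0),x["confidence"])
  m=models.cut_out(C,"dish")[0];print(m["confidence"],(np.array(m["extent"])*[640,480,640,480]).round(1))
  ys,xs=np.nonzero(m["region"]); P=np.array([rz(C,(a,b),.012)[:2] for a,b in zip(xs[::7],ys[::7])]);print((P.min(0)+P.max(0))/2,P.min(0),P.max(0))
  if c=="top": print("beaker",rz(C,(125,180),.05),rz(C,(132,187),.08),rz(C,(120,178),0))
  else: cv2.imwrite("pics/s4.png",cv2.resize(C["frame"][150:400,100:420],None,fx=2.4,fy=2.4))
```

```text
0.32565629006524344 29.902913868427277 [0.55868455 0.0787514  0.25293137]
top [0.544  0.1578 0.    ] 0.67Traceback (most recent call last):
  File "<stdin>", line 8, in <module>
IndexError: list index out of range
```

Run:
```python
from h import *
def rz(p,uv,z):
    o,d=ray(p,uv); return (o+d*(z-o[2])/d[2]).round(4)
C=imaging.capture("top");D=imaging.capture("scene")
g=cv2.cvtColor(cv2.imread("pics/top0.png"),cv2.COLOR_BGR2GRAY)[210:310,130:240]
c=cv2.HoughCircles(cv2.resize(g,None,fx=4,fy=4,interpolation=cv2.INTER_CUBIC),cv2.HOUGH_GRADIENT,1,60,param1=80,param2=30,minRadius=80,maxRadius=140)
for q in ([] if c is None else c[0][:3]):
    a=q/4; uv=(a[0]+130,a[1]+210); print(uv,a[2],rz(C,uv,.018),rz(C,(uv[0]+a[2],uv[1]),.018))
print("beaker",rz(C,(125,180),.05),rz(C,(132,187),.08),rz(C,(120,178),0))
m=models.place_of(D,"dish");print([(rz(D,px(x["at"]),0),x["confidence"]) for x in m])
for n in("top","scene"):
  P=C if n=="top" else D
  print([ (px(x["at"]).round(0),x["confidence"]) for x in models.place_of(P,"wide_tube_mid")])
a=cv2.resize(cv2.imread("pics/top0.png")[170:310,80:260],(400,311));b=cv2.resize(D["frame"][150:400,100:420],(400,311))
cv2.imwrite("pics/m4.png",np.hstack([a,b]))
```

```text
(np.float32(178.875), np.float32(260.875)) 26.9 [0.5    0.3641 0.018 ] [0.4993 0.3046 0.018 ]
beaker [0.6756 0.48   0.05  ] [0.6529 0.4527 0.08  ] [0.6923 0.511  0.    ]
[(array([ 0.718 , -0.2397,  0.    ]), 0.69)]
[(array([327., 217.]), 0.63)]
[]
```

View pics/m4.png

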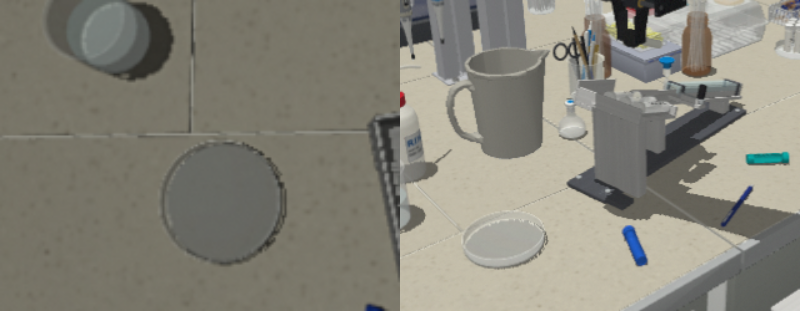

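Emit:
{"name": "apply_moves", "arguments": {
  "moves": [
    [[-0.015,0,-0.005],0],
    [[-0.03,0,0],0],
    [[-0.035,0,0],0],
    [[-0.035,0,0],0],
    [[-0.035,0,0],0]
  ]
}}

```text
time_s: 11.53
tcp_pos: [0.5241, 0.2262, 0.2484]
ee_rot: [[0.199, -0.98, -0.001], [-0.98, -0.199, -0.001], [0.001, 0.001, -1.0]]
wrist_force: [-0.2, 0.2, -0.4]
gripper_width: 0.325
gripper_force: 29.9
```

Emit:
{"name": "apply_moves", "arguments": {
  "moves": [
    [[-0.035,0,0],0],
    [[-0.035,0,0.01],0],
    [[-0.035,0,0.02],0],
    [[-0.03,0,0.03],0],
    [[-0.02,0,0.03],0]
  ]
}}

```text
time_s: 11.95
tcp_pos: [0.4933, 0.3795, 0.1586]
ee_rot: [[0.202, -0.979, 0.001], [-0.979, -0.202, 0.002], [-0.001, -0.002, -1.0]]
wrist_force: [0.7, -0.4, -1.2]
gripper_width: 0.321
gripper_force: 29.9
```

Emit:
{"name": "apply_moves", "arguments": {
  "moves": [
    [[-0.0115,0,0.03],0],
    [[0,0,0.03],0],
    [[0,0,0.025],0],
    [[0,0,0.01],0],
    [[0,0,0],0]
  ]
}}

```text
time_s: 12.37
tcp_pos: [0.4901, 0.386, 0.0609]
ee_rot: [[0.199, -0.98, -0.005], [-0.98, -0.199, -0.006], [0.005, 0.006, -1.0]]
wrist_force: [0.8, -0.4, 0.2]
gripper_width: 0.325
gripper_force: 29.9
```

Run:
```python
from h import *
s=r.sense();print(s["tcp_pos"],s["gripper_width"],s["gripper_force"],go((.4957,.3885,.034)))
C=imaging.capture("wrist");D=imaging.capture("scene");
a=cv2.resize(C["frame"],(400,300));b=cv2.resize(D["frame"][200:410,80:360],(400,300));cv2.imwrite("pics/m5.png",np.hstack([a,b]))
for P in(C,D): 
  for n in("wide_tube","wide_tube_mid","dish"): print(n,[(px(x["at"]).round(0),x["confidence"]) for x in models.place_of(P,n)])
```

```text
[0.49009799 0.38601093 0.06091385] 0.32454321197413 29.90257501602173 [-0.0015, -0.0061, 0.0269]
wide_tube [(array([324., 148.]), 0.97)]
wide_tube_mid [(array([318., 232.]), 0.74)]
dish [(array([306., 225.]), 0.82)]
wide_tube [(array([204., 319.]), 0.8)]
wide_tube_mid [(array([189., 323.]), 0.54), (array([310., 235.]), 0.3)]
dish [(array([184., 343.]), 0.94), (array([318., 230.]), 0.21)]
```

View pics/m5.png

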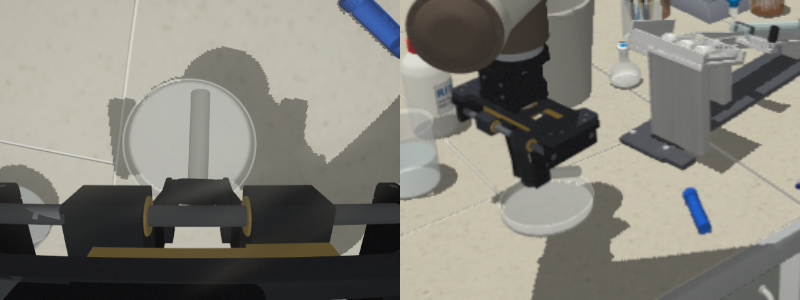

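Emit:
{"name": "apply_moves", "arguments": {
  "moves": [
    [[0,-0.003,0.01],0],
    [[0,-0.002,0.01],0],
    [[0,0,0.006],0],
    [[0,0,0.002],0],
    [[0,0,0],0]
  ]
}}

```text
time_s: 13.18
tcp_pos: [0.496, 0.388, 0.0351]
ee_rot: [[0.199, -0.98, -0.002], [-0.98, -0.199, -0.002], [0.002, 0.002, -1.0]]
wrist_force: [-0.4, -0.3, 0.5]
gripper_width: 0.315
gripper_force: 29.9
```

Emit:
{"name": "apply_moves", "arguments": {
  "moves": [
    [[0,0,0.002],0],
    [[0,0,0.002],0],
    [[0,0,0],0]
  ]
}}

```text
time_s: 13.43
tcp_pos: [0.4965, 0.3893, 0.0329]
ee_rot: [[0.2, -0.98, 0.001], [-0.98, -0.2, 0.001], [-0.001, -0.001, -1.0]]
wrist_force: [-1.6, 0.8, 2.8]
gripper_width: 0.327
gripper_force: 30.0
```

Emit:
{"name": "apply_moves", "arguments": {
  "moves": [
    [[0,0,0.002],0],
    [[0,0,0.002],0],
    [[0,0,0],0]
  ]
}}

```text
time_s: 13.68
tcp_pos: [0.4971, 0.39, 0.0293]
ee_rot: [[0.201, -0.98, 0.002], [-0.98, -0.201, 0.002], [-0.002, -0.003, -1.0]]
wrist_force: [-1.7, 3.0, 4.2]
gripper_width: 0.323
gripper_force: 30.0
```

Emit:
{"name": "apply_moves", "arguments": {
  "moves": [
    [[0,0,0],0],
    [[0,0,0],0],
    [[0,0,0],0],
    [[0,0,0],0]
  ],
  "hand": 0.042
}}

```text
time_s: 14.02
tcp_pos: [0.4962, 0.3877, 0.0278]
ee_rot: [[0.199, -0.98, -0.001], [-0.98, -0.199, -0.002], [0.001, 0.001, -1.0]]
wrist_force: [0.3, -0.3, -0.7]
gripper_width: 0.471
gripper_force: 0.0
```

Emit:
{"name": "apply_moves", "arguments": {
  "moves": [
    [[0,0,-0.005],0],
    [[0,0,-0.015],0],
    [[0,0,-0.025],0],
    [[0,0,-0.03],0],
    [[0,0,-0.03],0]
  ]
}}

```text
time_s: 14.43
tcp_pos: [0.4962, 0.388, 0.1343]
ee_rot: [[0.199, -0.98, -0.001], [-0.98, -0.199, -0.002], [0.001, 0.001, -1.0]]
wrist_force: [0.4, 0.9, 0.7]
gripper_width: 0.486
gripper_force: 0.0
```

Run:
```python
from h import *
C=imaging.capture("wrist");D=imaging.capture("scene");
a=cv2.resize(C["frame"],(400,300));b=cv2.resize(D["frame"][200:410,80:360],(400,300));cv2.imwrite("pics/m6.png",np.hstack([a,b]))
q={}
for k,P in enumerate((C,D)): 
  for n in("wide_tube","wide_tube_mid","dish"):
    m=models.place_of(P,n);print(n,[(px(x["at"]).round(0),round(x["confidence"],2)) for x in m[:2]])
    if m: q.setdefault(n,[]).append(ray(P,px(m[0]["at"])))
for n in q:
  if len(q[n])==2: print(n,tri(q[n]))
v=np.load("v.npy");print(r.sense()["tcp_pos"],w(v,(395,132,14))[0],go(w(v,(395,132,14))[0]))
```

```text
wide_tube [(array([319., 142.]), 0.96)]
wide_tube_mid [(array([315., 202.]), 0.92)]
dish [(array([317., 203.]), 0.86)]
wide_tube [(array([204., 328.]), 0.58)]
wide_tube_mid [(array([189., 338.]), 0.96)]
dish [(array([182., 344.]), 0.81)]
wide_tube (array([0.50669814, 0.3140889 , 0.01206923]), [np.float64(0.0009258979485556242), np.float64(0.0009258979485556388)])
wide_tube_mid (array([0.49900815, 0.35530781, 0.01291955]), [np.float64(0.0039969041563289965), np.float64(0.003996904156329088)])
dish (array([0.50060153, 0.36367499, 0.00177503]), [np.float64(0.002664047098304796), np.float64(0.002664047098304911)])
[0.4958834  0.38796843 0.13200829] [0.41593339 0.1035689  0.16486595] [0.2628, 0.1351, -0.032]
```

View pics/m6.png

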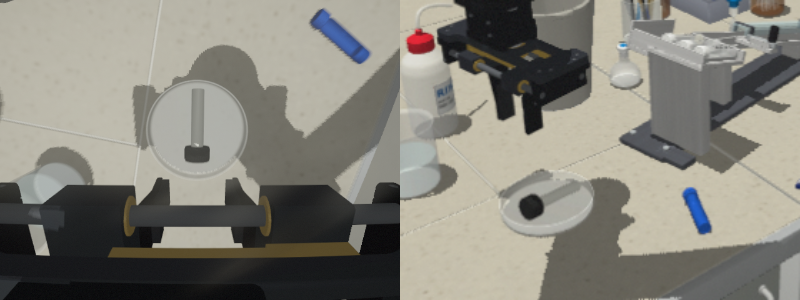

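Emit:
{"name": "apply_moves", "arguments": {
  "moves": [
    [[0,0,-0.04],0],
    [[0,0,-0.04],0],
    [[0,0,-0.04],0],
    [[0.0329,0.0169,0],0],
    [[0.0329,0.0169,0],0]
  ],
  "hand": 0.0
}}

```text
time_s: 15.25
tcp_pos: [0.4773, 0.3188, 0.255]
ee_rot: [[0.201, -0.98, 0.003], [-0.98, -0.201, 0.003], [-0.002, -0.004, -1.0]]
wrist_force: [0.2, -1.2, -1.1]
gripper_width: 0.191
gripper_force: 0.0
```

Emit:
{"name": "apply_moves", "arguments": {
  "moves": [
    [[0.0329,0.0169,0],0],
    [[0.0329,0.0169,0],0],
    [[0.0329,0.0169,0],0],
    [[0.0329,0.0169,0],0],
    [[0.0329,0.0169,0],0]
  ]
}}

```text
time_s: 15.67
tcp_pos: [0.4253, 0.1376, 0.2526]
ee_rot: [[0.2, -0.98, -0.002], [-0.98, -0.2, -0.001], [0.001, 0.002, -1.0]]
wrist_force: [0.0, 0.3, 0.3]
gripper_width: 0.002
gripper_force: 0.0
```

Emit:
{"name": "apply_moves", "arguments": {
  "moves": [
    [[0.0329,0.0169,0],0],
    [[0,0,0.03],0],
    [[0,0,0.02],0],
    [[0,0,0],0],
    [[0,0,0],0]
  ]
}}

```text
time_s: 16.08
tcp_pos: [0.4161, 0.1033, 0.2028]
ee_rot: [[0.2, -0.98, -0.003], [-0.98, -0.2, -0.002], [0.002, 0.003, -1.0]]
wrist_force: [0.2, -0.5, 0.7]
gripper_width: 0.003
gripper_force: 0.0
```

Run:
```python
from h import *
v=np.load("v.npy");R,t=frame(v);C=imaging.capture("wrist")
s=r.sense();print(s["tcp_pos"],s["gripper_width"],(R.T@(s["tcp_pos"]-t)*1000).round(1),go(w(v,(395,133,16))[0]),s["ee_rot"].round(3).tolist())
D=imaging.capture("scene");T=imaging.capture("top")
for P in(D,T): print([(px(x["at"]).round(0),round(x["confidence"],2)) for x in models.place_of(P,"vial_1")])
```

```text
[0.41701229 0.10401387 0.20385031] 0.009022021885339591 [407.3 130.9  51. ] [0.0008, 0.0021, 0.0371] [[0.2, -0.98, 0.0], [-0.98, -0.2, -0.001], [0.001, 0.0, -1.0]]
[(array([304., 232.]), 0.71), (array([292., 229.]), 0.69), (array([297., 359.]), 0.68), (array([238., 259.]), 0.63), (array([377., 279.]), 0.54), (array([313., 233.]), 0.53)]
[(array([384., 292.]), 0.54)]
```

Emit:
{"name": "apply_moves", "arguments": {
  "moves": [
    [[0,0.002,0.016],0],
    [[0,0,0.012],0],
    [[0,0,0.008],0],
    [[0,0,0],0],
    [[0,-0.004,0],0]
  ]
}}

```text
time_s: 16.75
tcp_pos: [0.4183, 0.1043, 0.1678]
ee_rot: [[0.2, -0.98, -0.0], [-0.98, -0.2, -0.0], [0.0, 0.0, -1.0]]
wrist_force: [0.9, 0.1, -0.4]
gripper_width: 0.007
gripper_force: 0.0
```

Emit:
{"name": "apply_moves", "arguments": {
  "moves": [
    [[0,-0.004,0],0],
    [[0,-0.004,0],0],
    [[0,-0.003,0],0],
    [[0,-0.003,0],0],
    [[0,-0.003,0],0]
  ]
}}

```text
time_s: 17.17
tcp_pos: [0.4356, 0.1077, 0.1677]
ee_rot: [[0.199, -0.98, 0.0], [-0.98, -0.199, 0.0], [-0.0, -0.0, -1.0]]
wrist_force: [-0.9, 0.1, -0.7]
gripper_width: 0.007
gripper_force: 0.0
```

Emit:
{"name": "apply_moves", "arguments": {
  "moves": [
    [[0,-0.003,0],0],
    [[0,-0.003,0],0],
    [[0,-0.003,0],0],
    [[0,-0.003,0],0],
    [[0,-0.003,0],0]
  ]
}}

```text
time_s: 17.58
tcp_pos: [0.4501, 0.1107, 0.1675]
ee_rot: [[0.199, -0.98, -0.0], [-0.98, -0.199, -0.0], [0.0, 0.0, -1.0]]
wrist_force: [-0.3, -0.3, -0.1]
gripper_width: 0.004
gripper_force: 0.0
```

```bash
cat > look.py <<'E'
import sys
from h import *
v=np.load("v.npy");R,t=frame(v);s=r.sense();print((R.T@(s["tcp_pos"]-t)*1000).round(1),s["wrist_force"].round(1),s["time_s"])
D=imaging.capture("scene");T=imaging.capture("top");W=imaging.capture("wrist")
def vis(P,p,win):
    c=proj(P,w(v,p))[0].astype(int);f=P["frame"];x=np.clip(c[0]-win[0],0,640-2*win[0]);y=np.clip(c[1]-win[1],0,480-2*win[1])
    return cv2.resize(f[y:y+2*win[1],x:x+2*win[0]],(400,300),interpolation=cv2.INTER_CUBIC)
cv2.imwrite(sys.argv[1],np.vstack([np.hstack([vis(D,(400,40,15),(60,45)),vis(T,(380,40,15),(80,60))]),np.hstack([cv2.resize(W["frame"],(400,300)),vis(T,(200,0,15),(120,90))])]))
for n,P in(("scene",D),("top",T),("wrist",W)):
    for x in models.place_of(P,"vial_1"):
        o,d=ray(P,px(x["at"])); o=R.T@(o-t);d=R.T@d;q=(o+d*((.019 if n!="x" else 0)-o[2])/d[2])*1000
        if -60<q[0]<480 and -60<q[1]<130: print(n,q.round(0)[:2],round(x["confidence"],2))
E
python3 look.py pics/l1.png
```

```text
[395.8  97.1  16.5] [-0.3 -0.3 -0.1] 17.5833
scene [353.  30.] 0.63
scene [364.  60.] 0.45
scene [369.  77.] 0.41
wrist [368.  78.] 0.94
wrist [368.  38.] 0.93
wrist [369.  63.] 0.85
wrist [320. -52.] 0.34
```

View pics/l1.png

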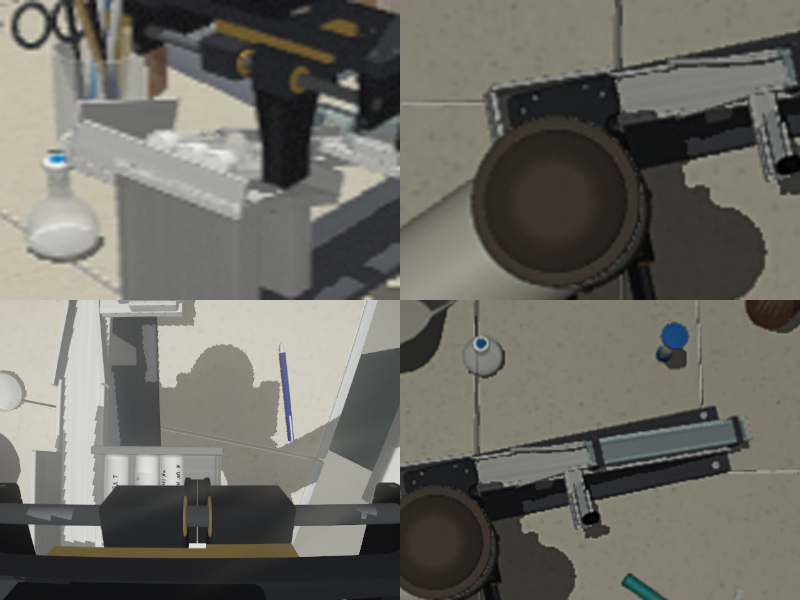

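Emit:
{"name": "apply_moves", "arguments": {
  "moves": [
    [[0,-0.003,0],0],
    [[0,-0.003,0],0],
    [[0,-0.003,0],0],
    [[0,-0.003,0],0],
    [[0,-0.003,0],0]
  ]
}}

```text
time_s: 18.3
tcp_pos: [0.4649, 0.1137, 0.1675]
ee_rot: [[0.199, -0.98, -0.0], [-0.98, -0.199, -0.0], [0.0, 0.0, -1.0]]
wrist_force: [0.0, 0.5, 0.2]
gripper_width: 0.01
gripper_force: 0.1
```

```bash
python3 look.py pics/l2.png
```

```text
[395.7  82.   16.5] [0.  0.5 0.2] 18.3
scene [379.  55.] 0.64
scene [366.  61.] 0.59
scene [349.  11.] 0.45
wrist [367.  46.] 0.81
wrist [366.  27.] 0.69
wrist [369.  63.] 0.67
```

Emit:
{"name": "apply_moves", "arguments": {
  "moves": [
    [[0,-0.002,0],0],
    [[0,-0.002,0],0],
    [[0,-0.002,0],0],
    [[0,0,0],0]
  ]
}}

```text
time_s: 18.93
tcp_pos: [0.4708, 0.115, 0.1676]
ee_rot: [[0.199, -0.98, 0.0], [-0.98, -0.199, 0.0], [-0.0, -0.0, -1.0]]
wrist_force: [-0.1, 0.4, 0.0]
gripper_width: 0.004
gripper_force: 0.0
```

```bash
python3 look.py pics/l3.png
```

```text
[395.8  75.9  16.6] [-0.1  0.4  0. ] 18.9333
scene [298.  62.] 0.69
scene [344.  39.] 0.64
scene [352.   2.] 0.59
scene [377.  46.] 0.47
wrist [361.   2.] 0.92
wrist [368.  40.] 0.84
wrist [369.  58.] 0.74
```

Emit:
{"name": "apply_moves", "arguments": {
  "moves": [
    [[0,0,0],0],
    [[0,0,0],0],
    [[0,0,0],0],
    [[0,0,0],0],
    [[0,0,0],0]
  ]
}}

```text
time_s: 19.65
tcp_pos: [0.4704, 0.1148, 0.1676]
ee_rot: [[0.199, -0.98, 0.0], [-0.98, -0.199, 0.0], [-0.0, -0.0, -1.0]]
wrist_force: [0.5, -0.9, 0.2]
gripper_width: 0.002
gripper_force: 0.0
```

```bash
python3 look.py pics/l4.png
```

```text
[395.7  76.4  16.6] [ 0.5 -0.9  0.2] 19.65
scene [373.  62.] 0.58
scene [369.  41.] 0.44
scene [277.  13.] 0.38
wrist [368.  41.] 0.85
wrist [369.  59.] 0.75
```

Emit:
{"name": "apply_moves", "arguments": {
  "moves": [
    [[0,-0.003,0],0],
    [[0,-0.003,0],0],
    [[0,-0.003,0],0],
    [[0,-0.003,0],0],
    [[0,-0.003,0],0]
  ]
}}

```text
time_s: 20.37
tcp_pos: [0.4855, 0.1179, 0.1675]
ee_rot: [[0.199, -0.98, -0.0], [-0.98, -0.199, -0.0], [0.0, 0.0, -1.0]]
wrist_force: [-0.3, -0.1, 0.6]
gripper_width: 0.006
gripper_force: 0.0
```

Emit:
{"name": "apply_moves", "arguments": {
  "moves": [
    [[0,-0.002,0],0],
    [[0,-0.002,0],0],
    [[0,0,0],0],
    [[0,0,0],0]
  ]
}}

```text
time_s: 20.7
tcp_pos: [0.4891, 0.1186, 0.1675]
ee_rot: [[0.199, -0.98, -0.0], [-0.98, -0.199, -0.0], [-0.0, 0.0, -1.0]]
wrist_force: [-0.2, 0.1, -0.1]
gripper_width: 0.007
gripper_force: 0.0
```

```bash
python3 look.py pics/l5.png
```

```text
[395.6  57.3  16.5] [-0.2  0.1 -0.1] 20.7
scene [354.  25.] 0.42
wrist [354.  -4.] 0.68
```

Emit:
{"name": "apply_moves", "arguments": {
  "moves": [
    [[0,0,0],0],
    [[0,0,0],0],
    [[0,0,0],0],
    [[0,0,0],0],
    [[0,0,0],0]
  ]
}}

```text
time_s: 21.42
tcp_pos: [0.489, 0.1186, 0.1675]
ee_rot: [[0.199, -0.98, -0.0], [-0.98, -0.199, 0.0], [-0.0, 0.0, -1.0]]
wrist_force: [0.1, -0.9, 0.1]
gripper_width: 0.007
gripper_force: 0.0
```

```bash
python3 look.py pics/l6.png
```

```text
[395.6  57.4  16.6] [ 0.1 -0.9  0.1] 21.4167
scene [288.  38.] 0.53
scene [350.  24.] 0.46
top [231.  -1.] 0.85
```

```bash
cat > ext.py <<'E'
from h import *
v=np.load("v.npy");R,t=frame(v)
for n in("top","wrist"):
  P=imaging.capture(n);cv2.imwrite(f"pics/e_{n}_{r.sense()['time_s']}.png",P["frame"])
  for m in models.cut_out(P,"vial_1"):
    ys,xs=np.nonzero(m["region"]);Q=[]
    for a,b in list(zip(xs,ys))[::5]:
        o,d=ray(P,(a,b));o=R.T@(o-t);d=R.T@d;Q.append((o+d*(.009-o[2])/d[2])*1000)
    Q=np.array(Q); print(n,round(m["confidence"],2),len(xs),Q.min(0).round(0)[:2],Q.max(0).round(0)[:2])
  # profile of brightness along channel
  if n=="top": print([ (x,int(P["frame"][tuple(proj(P,w(v,(x,0,12)))[0].round().astype(int)[::-1])].mean())) for x in range(0,330,8)])
E
python3 ext.py
```

```text
top 0.74 294 [480. 128.] [522. 186.]
top 0.72 164 [219. -10.] [256.   6.]
[(0, 35), (8, 115), (16, 124), (24, 118), (32, 125), (40, 121), (48, 127), (56, 134), (64, 103), (72, 101), (80, 97), (88, 93), (96, 93), (104, 95), (112, 94), (120, 94), (128, 94), (136, 95), (144, 96), (152, 96), (160, 96), (168, 97), (176, 96), (184, 126), (192, 137), (200, 38), (208, 103), (216, 121), (224, 129), (232, 130), (240, 130), (248, 155), (256, 152), (264, 126), (272, 125), (280, 126), (288, 127), (296, 124), (304, 126), (312, 125), (320, 124), (328, 130)]
wrist 0.83 625 [238.  -8.] [249.  13.]
wrist 0.71 1910 [368.  29.] [392.  48.]
```

Emit:
{"name": "apply_moves", "arguments": {
  "moves": [
    [[0,0,0],0],
    [[0,0,0],0],
    [[0,0,0],0],
    [[0,0,0],0],
    [[0,0,0],0]
  ]
}}

```text
time_s: 22.33
tcp_pos: [0.489, 0.1186, 0.1675]
ee_rot: [[0.2, -0.98, -0.0], [-0.98, -0.2, -0.0], [0.0, 0.0, -1.0]]
wrist_force: [-0.2, -0.8, 0.4]
gripper_width: 0.001
gripper_force: 0.0
```

```bash
python3 ext.py
python3 - <<'E'
from h import *
v=np.load("v.npy")
P=imaging.capture("top");W=imaging.capture("wrist")
def warp(P,z,x0,x1,s=4):
    c=np.array([(x0,30,z),(x1,30,z),(x1,-30,z),(x0,-30,z)],float)
    H=cv2.getPerspectiveTransform(proj(P,w(v,c)).astype(np.float32),np.float32([(0,0),((x1-x0)*s,0),((x1-x0)*s,60*s),(0,60*s)]))
    return cv2.warpPerspective(P["frame"],H,(int((x1-x0)*s),60*s),flags=cv2.INTER_CUBIC)
a=warp(P,12,-20,380,2);b=warp(W,12,180,380,4)
cv2.imwrite("pics/z1.png",np.vstack([a,b]))
E
```

```text
top 0.76 341 [480. 128.] [524. 188.]
top 0.56 260 [150. 154.] [205. 208.]
top 0.29 4199 [-18. -23.] [459. 114.]
[(0, 35), (8, 115), (16, 123), (24, 117), (32, 125), (40, 120), (48, 126), (56, 134), (64, 103), (72, 102), (80, 127), (88, 123), (96, 126), (104, 130), (112, 126), (120, 131), (128, 134), (136, 136), (144, 105), (152, 99), (160, 96), (168, 96), (176, 95), (184, 95), (192, 96), (200, 36), (208, 73), (216, 119), (224, 127), (232, 125), (240, 126), (248, 126), (256, 126), (264, 126), (272, 126), (280, 126), (288, 126), (296, 124), (304, 126), (312, 125), (320, 124), (328, 129)]
wrist 0.82 1861 [368.  29.] [392.  48.]
wrist 0.44 169 [239.  33.] [241.  88.]
```

View pics/z1.png

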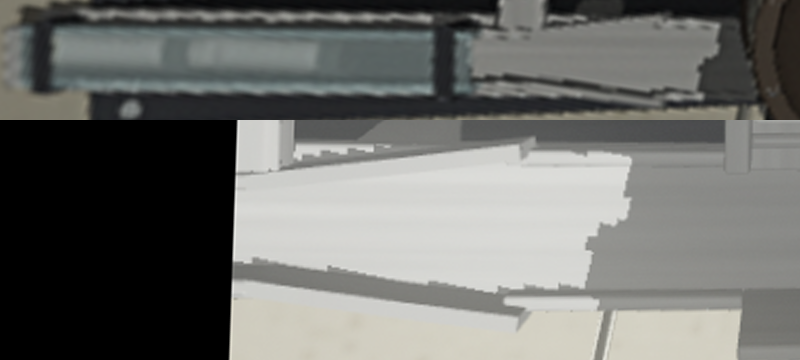

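Emit:
{"name": "apply_moves", "arguments": {
  "moves": [
    [[0,-0.003,0],0],
    [[0,-0.003,0],0],
    [[0,-0.003,0],0],
    [[0,-0.003,0],0],
    [[0,-0.003,0],0]
  ]
}}

```text
time_s: 23.05
tcp_pos: [0.5041, 0.1217, 0.1675]
ee_rot: [[0.199, -0.98, -0.0], [-0.98, -0.199, -0.0], [0.0, 0.0, -1.0]]
wrist_force: [-0.4, -0.4, -0.1]
gripper_width: 0.004
gripper_force: 0.1
```

Emit:
{"name": "apply_moves", "arguments": {
  "moves": [
    [[0,-0.002,0],0],
    [[0,-0.002,0],0],
    [[0,0,0],0],
    [[0,0,0],0]
  ]
}}

```text
time_s: 23.38
tcp_pos: [0.5077, 0.1224, 0.1674]
ee_rot: [[0.199, -0.98, -0.0], [-0.98, -0.199, -0.0], [0.0, 0.0, -1.0]]
wrist_force: [-0.4, -0.2, -0.6]
gripper_width: 0.005
gripper_force: 0.0
```

```bash
python3 ext.py
```

```text
top 0.77 283 [479. 130.] [522. 186.]
top 0.61 286 [152. 150.] [207. 211.]
[(0, 35), (8, 114), (16, 124), (24, 117), (32, 125), (40, 120), (48, 126), (56, 134), (64, 102), (72, 103), (80, 126), (88, 123), (96, 127), (104, 130), (112, 127), (120, 131), (128, 134), (136, 135), (144, 105), (152, 98), (160, 96), (168, 97), (176, 96), (184, 96), (192, 97), (200, 37), (208, 73), (216, 119), (224, 126), (232, 125), (240, 126), (248, 126), (256, 125), (264, 125), (272, 125), (280, 126), (288, 127), (296, 124), (304, 127), (312, 126), (320, 126), (328, 129)]
wrist 0.75 1961 [366.  -3.] [392.  17.]
wrist 0.62 89 [427. 116.] [434. 119.]
wrist 0.46 38853 [238. -29.] [441. 123.]
```

```bash
python3 -c "
from h import *
v=np.load('v.npy');print(go(w(v,(240,108,31))[0]))"
```

```text
[0.1527, 0.0688, 0.0344]
```

Emit:
{"name": "apply_moves", "arguments": {
  "moves": [
    [[0,0.004,0],0],
    [[0,0,-0.02],0],
    [[0,0,-0.03],0],
    [[0,0.015,-0.02],0],
    [[0,0.02,0],0]
  ]
}}

```text
time_s: 24.0
tcp_pos: [0.4721, 0.1157, 0.2419]
ee_rot: [[0.2, -0.98, 0.009], [-0.98, -0.2, 0.003], [-0.001, -0.009, -1.0]]
wrist_force: [0.1, -0.4, 0.1]
gripper_width: 0.007
gripper_force: 0.0
```

Remaining: x +0.1527, y +0.030, z +0.104.

Emit:
{"name": "apply_moves", "arguments": {
  "moves": [
    [[0.03,0.01,0],0],
    [[0.035,0.01,0],0],
    [[0.035,0.01,0],0],
    [[0.0327,0,0],0],
    [[0.02,0,0.02],0]
  ]
}}

```text
time_s: 24.42
tcp_pos: [0.4725, -0.0431, 0.2213]
ee_rot: [[0.199, -0.98, 0.009], [-0.98, -0.199, 0.0], [0.001, -0.009, -1.0]]
wrist_force: [0.8, 0.2, 0.2]
gripper_width: 0.006
gripper_force: 0.0
```

Emit:
{"name": "apply_moves", "arguments": {
  "moves": [
    [[0,0,0.03],0],
    [[0,0,0.025],0],
    [[0,0,0.015],0],
    [[0,0,0],0],
    [[0,0,0],0]
  ]
}}

```text
time_s: 24.83
tcp_pos: [0.4701, -0.0412, 0.1474]
ee_rot: [[0.2, -0.98, -0.001], [-0.98, -0.2, -0.001], [0.0, 0.001, -1.0]]
wrist_force: [0.7, -0.4, 0.7]
gripper_width: 0.003
gripper_force: 0.0
```

```bash
python3 ext.py; python3 -c "
from h import *
v=np.load('v.npy');print(go(w(v,(240,108,31))[0]))
R,t=frame(v)
for c in('wrist','top'):
  P=imaging.capture(c)
  for x in models.place_of(P,'keeper_knob'):
    o,d=ray(P,px(x['at']));o=R.T@(o-t);d=R.T@d;print(c,((o+d*(.0465-o[2])/d[2])*1000).round(1),x['confidence'])"
```

```text
top 0.71 149 [501. 156.] [519. 187.]
top 0.51 78 [151. 155.] [207. 206.]
[(0, 33), (8, 110), (16, 118), (24, 114), (32, 120), (40, 116), (48, 123), (56, 129), (64, 99), (72, 98), (80, 123), (88, 118), (96, 122), (104, 125), (112, 120), (120, 125), (128, 128), (136, 127), (144, 99), (152, 98), (160, 123), (168, 92), (176, 23), (184, 24), (192, 25), (200, 23), (208, 25), (216, 25), (224, 26), (232, 26), (240, 44), (248, 25), (256, 27), (264, 93), (272, 120), (280, 121), (288, 122), (296, 119), (304, 121), (312, 120), (320, 120), (328, 121)]
wrist 0.81 2455 [137. 140.] [185. 193.]
wrist 0.73 588 [222.  -9.] [231.  12.]
[0.0002, 0.001, 0.0159]
wrist [240.3  79.1  46.5] 0.8
```

Emit:
{"name": "apply_moves", "arguments": {
  "moves": [
    [[0,0,0.01],0],
    [[0,0,0.005],0],
    [[0,0,0],0],
    [[0,-0.005,0],0],
    [[0,-0.005,0],0]
  ]
}}

```text
time_s: 25.65
tcp_pos: [0.4809, -0.0389, 0.1329]
ee_rot: [[0.2, -0.98, 0.001], [-0.98, -0.2, -0.0], [0.0, -0.001, -1.0]]
wrist_force: [0.4, -0.9, -0.1]
gripper_width: 0.01
gripper_force: 0.0
```

Emit:
{"name": "apply_moves", "arguments": {
  "moves": [
    [[0,-0.005,0],0],
    [[0,-0.005,0],0],
    [[0,-0.005,0],0],
    [[0,-0.005,0],0],
    [[0,-0.005,0],0]
  ]
}}

```text
time_s: 26.07
tcp_pos: [0.5052, -0.034, 0.1325]
ee_rot: [[0.199, -0.98, -0.0], [-0.98, -0.199, -0.0], [0.0, 0.0, -1.0]]
wrist_force: [-1.5, 0.1, 0.4]
gripper_width: 0.005
gripper_force: 0.6
```

Emit:
{"name": "apply_moves", "arguments": {
  "moves": [
    [[0,-0.005,0],0],
    [[0,-0.005,0],0],
    [[0,-0.004,0],0],
    [[0,0,0],0]
  ]
}}

```text
time_s: 26.4
tcp_pos: [0.5195, -0.031, 0.1324]
ee_rot: [[0.2, -0.98, 0.001], [-0.98, -0.2, 0.0], [0.0, -0.001, -1.0]]
wrist_force: [0.5, 0.0, 0.2]
gripper_width: 0.006
gripper_force: 0.0
```

```bash
cat > k.py <<'E'
from h import *
v=np.load('v.npy');R,t=frame(v);s=r.sense();print((R.T@(s["tcp_pos"]-t)*1000).round(1),s["wrist_force"].round(1))
for c in('wrist','top','scene'):
  P=imaging.capture(c);cv2.imwrite(f"pics/k_{c}_{s['time_s']}.png",P["frame"])
  for x in models.place_of(P,'keeper_knob'):
    o,d=ray(P,px(x['at']));o=R.T@(o-t);d=R.T@d;print(c,((o+d*(.0465-o[2])/d[2])*1000).round(1),x['confidence'])
E
python3 k.py
```

```text
[239.6  58.   30.4] [0.5 0.  0.2]
scene [256.3  50.2  46.5] 0.54
```

Emit:
{"name": "apply_moves", "arguments": {
  "moves": [
    [[0,-0.002,0],0],
    [[0,-0.002,0],0],
    [[0,0,0],0]
  ]
}}

```text
time_s: 26.95
tcp_pos: [0.5226, -0.0303, 0.1326]
ee_rot: [[0.2, -0.98, -0.0], [-0.98, -0.2, -0.0], [0.0, 0.0, -1.0]]
wrist_force: [0.4, -0.1, 0.8]
gripper_width: 0.013
gripper_force: 0.2
```

Emit:
{"name": "apply_moves", "arguments": {
  "moves": [
    [[0,-0.001,0],0],
    [[0,-0.001,0],0],
    [[0,0,0],0]
  ]
}}

```text
time_s: 27.2
tcp_pos: [0.524, -0.0301, 0.1325]
ee_rot: [[0.199, -0.98, -0.001], [-0.98, -0.199, -0.0], [0.0, 0.001, -1.0]]
wrist_force: [-1.7, -0.6, 1.8]
gripper_width: 0.005
gripper_force: 0.9
```

Emit:
{"name": "apply_moves", "arguments": {
  "moves": [
    [[0,-0.001,0],0],
    [[0,-0.001,0],0],
    [[0,0,0],0]
  ]
}}

```text
time_s: 27.45
tcp_pos: [0.5242, -0.0301, 0.1324]
ee_rot: [[0.199, -0.98, -0.005], [-0.98, -0.199, -0.001], [-0.0, 0.005, -1.0]]
wrist_force: [-6.1, 0.3, 5.8]
gripper_width: 0.007
gripper_force: 3.2
```

Emit:
{"name": "apply_moves", "arguments": {
  "moves": [
    [[0,0.006,0],0],
    [[0,0.01,0],0],
    [[0,0.01,-0.02],0],
    [[0,0,-0.035],0],
    [[0,0,-0.035],0]
  ]
}}

```text
time_s: 27.87
tcp_pos: [0.4994, -0.0351, 0.2228]
ee_rot: [[0.199, -0.98, -0.002], [-0.98, -0.199, -0.0], [0.0, 0.002, -1.0]]
wrist_force: [1.1, 0.2, 0.3]
gripper_width: 0.007
gripper_force: 0.0
```

Emit:
{"name": "apply_moves", "arguments": {
  "moves": [
    [[-0.03,0.03,-0.02],0],
    [[-0.03,0.03,0],0],
    [[-0.03,0.03,0],0],
    [[0,0.03,0],0],
    [[0,0,0],0]
  ]
}}

```text
time_s: 28.28
tcp_pos: [0.3657, 0.0255, 0.2402]
ee_rot: [[0.202, -0.979, 0.0], [-0.979, -0.202, 0.002], [-0.002, -0.001, -1.0]]
wrist_force: [-0.0, 0.2, -0.6]
gripper_width: 0.008
gripper_force: 0.0
```

```bash
python3 k.py; python3 ext.py; python3 -c "
from h import *
D=imaging.capture('scene')
v=np.load('v.npy')
for n in('wide_tube_mid','dish','flask'):
  for x in models.place_of(D,n)[:1]:
    o,d=ray(D,px(x['at']));print(n,(o+d*((.015 if n[0]=='w' else 0)-o[2])/d[2]).round(3),x['confidence'])"
```

```text
[355.3 197.1 106.1] [-0.   0.2 -0.6]
wrist [240.4  39.4  46.5] 0.93
top [239.7  41.2  46.5] 0.78
top [ 337.5 -120.4   46.5] 0.18
scene [260.6  50.6  46.5] 0.48
top 0.73 296 [147. 152.] [208. 211.]
top 0.72 280 [484. 130.] [521. 185.]
[(0, 33), (8, 110), (16, 119), (24, 113), (32, 121), (40, 117), (48, 122), (56, 129), (64, 98), (72, 98), (80, 122), (88, 118), (96, 121), (104, 125), (112, 119), (120, 125), (128, 128), (136, 127), (144, 100), (152, 99), (160, 123), (168, 131), (176, 128), (184, 127), (192, 125), (200, 36), (208, 98), (216, 82), (224, 163), (232, 102), (240, 100), (248, 123), (256, 122), (264, 121), (272, 120), (280, 120), (288, 122), (296, 119), (304, 121), (312, 120), (320, 120), (328, 121)]
wrist 0.77 418 [215. -11.] [231.   7.]
wrist 0.63 1661 [153. 162.] [208. 213.]
wrist 0.5 51 [420. 188.] [431. 193.]
wide_tube_mid [0.495 0.359 0.015] 0.61
dish [0.502 0.362 0.   ] 0.98
flask [ 0.724  0.088 -0.   ] 0.56
```

```bash
python3 -c "
from h import *
v=np.load('v.npy');print(go(w(v,(240,68,36))[0]))
R,t=frame(v)
a=cv2.imread('pics/top0.png');T=imaging.capture('top')
tp=a[238:258,363:380]
m=cv2.matchTemplate(T['frame'][190:260,340:390],tp,cv2.TM_CCOEFF_NORMED);_,s,_,l=cv2.minMaxLoc(m);print(s,l)
f=T['frame']
for F,(r0,r1,c0,c1) in((a,(236,262,358,384)),(f,(205,245,345,380))):
  g=F[r0:r1,c0:c1].max(2);ys,xs=np.nonzero(g<45);print(len(xs),xs.mean()+c0,ys.mean()+r0,ys.min()+r0,ys.max()+r0)
for y in(81,41,36): print(y,proj(T,w(v,[(240,y,46.5),(240,y,20.5)])).round(1).tolist())
"
```

```text
[0.0868, -0.1246, 0.1022]
0.5867358446121216 (23, 48)
180 371.1 244.57222222222222 236 257
455 364.06813186813184 226.6791208791209 205 244
81 [[370.5, 254.2], [365.4, 256.2]]
41 [[365.7, 233.9], [360.8, 236.4]]
36 [[365.1, 231.4], [360.2, 233.9]]
```

Emit:
{"name": "apply_moves", "arguments": {
  "moves": [
    [[0.0289,-0.0412,0],0],
    [[0.0289,-0.0412,0],0],
    [[0.0289,-0.0412,0],0],
    [[0,0,0.035],0],
    [[0,0,0.03],0]
  ]
}}

```text
time_s: 29.45
tcp_pos: [0.488, -0.0244, 0.1747]
ee_rot: [[0.197, -0.98, 0.003], [-0.98, -0.197, 0.001], [-0.0, -0.003, -1.0]]
wrist_force: [-2.0, 0.0, -1.2]
gripper_width: 0.009
gripper_force: 0.0
```

Emit:
{"name": "apply_moves", "arguments": {
  "moves": [
    [[0,0,0.02],0],
    [[0,0,0.012],0],
    [[0,0,0.005],0],
    [[0,0,0],0]
  ]
}}

```text
time_s: 29.78
tcp_pos: [0.4845, -0.0241, 0.1372]
ee_rot: [[0.199, -0.98, -0.003], [-0.98, -0.199, -0.001], [0.0, 0.003, -1.0]]
wrist_force: [-0.8, -0.2, 1.1]
gripper_width: 0.005
gripper_force: 0.0
```

Emit:
{"name": "apply_moves", "arguments": {
  "moves": [
    [[0,-0.004,0],0],
    [[0,-0.004,0],0],
    [[0,-0.003,0],0],
    [[0,-0.002,0],0],
    [[0,0,0],0]
  ]
}}

```text
time_s: 30.2
tcp_pos: [0.4988, -0.0211, 0.1389]
ee_rot: [[0.2, -0.98, 0.002], [-0.98, -0.2, 0.0], [-0.0, -0.002, -1.0]]
wrist_force: [0.5, -0.1, -0.1]
gripper_width: 0.006
gripper_force: 0.0
```

Emit:
{"name": "apply_moves", "arguments": {
  "moves": [
    [[0,-0.002,0],0],
    [[0,-0.001,0],0],
    [[0,0,0],0]
  ]
}}

```text
time_s: 30.45
tcp_pos: [0.501, -0.0207, 0.1384]
ee_rot: [[0.199, -0.98, 0.0], [-0.98, -0.199, 0.0], [0.0, -0.0, -1.0]]
wrist_force: [-0.2, -0.5, 0.6]
gripper_width: 0.009
gripper_force: 0.0
```

```bash
python3 k.py
```

```text
[254.6  74.   31.8] [-0.2 -0.5  0.6]
wrist [239.6  37.7  46.5] 0.61
wrist [254.5 -47.1  46.5] 0.31
scene [267.2  57.7  46.5] 0.43
```

```bash
python3 -c "
from h import *
v=np.load('v.npy');print(go(w(v,(240,60,33))[0]))"
```

```text
[0.0142, -0.0144, 0.0032]
```

Emit:
{"name": "apply_moves", "arguments": {
  "moves": [
    [[0.007,0,0],0],
    [[0.007,0,0.003],0],
    [[0,-0.005,0],0],
    [[0,-0.005,0],0],
    [[0,-0.004,0],0]
  ]
}}

```text
time_s: 31.17
tcp_pos: [0.5181, -0.0318, 0.1352]
ee_rot: [[0.199, -0.98, 0.0], [-0.98, -0.199, -0.0], [0.0, -0.0, -1.0]]
wrist_force: [0.1, 0.8, -0.7]
gripper_width: 0.009
gripper_force: 0.0
```

Emit:
{"name": "apply_moves", "arguments": {
  "moves": [
    [[0,-0.002,0],0],
    [[0,-0.002,0],0],
    [[0,-0.002,0],0],
    [[0,0,0],0]
  ]
}}

```text
time_s: 31.5
tcp_pos: [0.5236, -0.0303, 0.1353]
ee_rot: [[0.2, -0.98, 0.0], [-0.98, -0.2, -0.0], [0.0, -0.0, -1.0]]
wrist_force: [-0.2, -1.3, 0.5]
gripper_width: 0.004
gripper_force: 0.0
```

Emit:
{"name": "apply_moves", "arguments": {
  "moves": [
    [[0,-0.001,0],0],
    [[0,-0.001,0],0],
    [[0,0,0],0]
  ]
}}

```text
time_s: 31.75
tcp_pos: [0.5241, -0.0302, 0.1352]
ee_rot: [[0.199, -0.98, -0.002], [-0.98, -0.199, -0.0], [-0.0, 0.002, -1.0]]
wrist_force: [-3.7, -0.2, 1.3]
gripper_width: 0.004
gripper_force: 1.4
```

Emit:
{"name": "apply_moves", "arguments": {
  "moves": [
    [[0,-0.001,0],0],
    [[0,0,0],0]
  ]
}}

```text
time_s: 31.92
tcp_pos: [0.5242, -0.0302, 0.1351]
ee_rot: [[0.199, -0.98, -0.004], [-0.98, -0.199, -0.001], [-0.0, 0.004, -1.0]]
wrist_force: [-5.0, -0.1, 3.6]
gripper_width: 0.009
gripper_force: 2.7
```

Emit:
{"name": "apply_moves", "arguments": {
  "moves": [
    [[0,0.006,0],0],
    [[0,0.01,0],0],
    [[0,0.01,-0.02],0],
    [[0,0,-0.035],0],
    [[0,0,-0.035],0]
  ]
}}

```text
time_s: 32.33
tcp_pos: [0.4991, -0.0354, 0.2256]
ee_rot: [[0.199, -0.98, -0.002], [-0.98, -0.199, -0.0], [0.0, 0.002, -1.0]]
wrist_force: [2.0, 0.5, 1.0]
gripper_width: 0.011
gripper_force: 0.0
```

Emit:
{"name": "apply_moves", "arguments": {
  "moves": [
    [[-0.02,0.02,-0.02],0],
    [[-0.02,0.02,0],0],
    [[0,0.02,0],0],
    [[0,0,0],0],
    [[0,0,0],0]
  ]
}}

```text
time_s: 32.75
tcp_pos: [0.4333, -0.0078, 0.2459]
ee_rot: [[0.2, -0.98, 0.003], [-0.98, -0.2, 0.001], [-0.0, -0.003, -1.0]]
wrist_force: [-0.4, -0.2, 0.5]
gripper_width: 0.005
gripper_force: 0.0
```

```bash
python3 k.py; python3 ext.py; python3 -c "
from h import *
print(r.sense()['wrist_force'],r.finish_job())"
```

```text
[313.  137.7 125.9] [-0.4 -0.2  0.5]
wrist [238.9  39.   46.5] 0.86
top [243.5  37.6  46.5] 0.36
scene [269.   56.7  46.5] 0.5
top 0.41 112 [149. 188.] [176. 210.]
top 0.4 55 [217.  -9.] [229.   7.]
[(0, 33), (8, 111), (16, 120), (24, 116), (32, 122), (40, 117), (48, 123), (56, 130), (64, 100), (72, 100), (80, 124), (88, 120), (96, 123), (104, 127), (112, 123), (120, 126), (128, 130), (136, 128), (144, 101), (152, 100), (160, 125), (168, 131), (176, 129), (184, 129), (192, 127), (200, 37), (208, 100), (216, 84), (224, 165), (232, 102), (240, 102), (248, 124), (256, 123), (264, 123), (272, 121), (280, 123), (288, 122), (296, 120), (304, 123), (312, 121), (320, 121), (328, 123)]
wrist 0.97 1426 [144. 149.] [197. 203.]
wrist 0.79 417 [219.  -9.] [232.  13.]
wrist 0.73 138 [392. 130.] [397. 147.]
the job is handed in; nothing more can be done
[-0.16681021 -1.09254558 -1.04719767] None
```

I handed the job in at about 33 s of robot time; the hand-in returned no verdict, but by my camera and force readings the wide-capped tube lies in the dish, the three vials are end to end in the magazine, the keeper bolt is against its stop (knob read about 2–3 mm short of its closed position, within measuring error), and the flask has not moved.

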